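# Shake cedar balls out of a dial-lid dispenser

### The job

The five wooden cedar balls for the wardrobes have to go from the tilting dispenser into the round white bowl beside it. With the canister upright, turn its dial lid until the widest of the three openings stands squarely over the outlet, then swing the canister over by its lever and hold or shake it there until all five balls have dropped into the bowl, and let it come back fully upright. Leave the bowl and the other things on the worktop where they are, and spill nothing.

Things in the scene. Friction and masses are not known exactly. Their poses are not given: they have to be found in the camera images.
- stand: Fixed steel stand: base plate 190 x 90 x 12 mm, two upright cheeks at x = +-80 mm up to z = 205 mm. Origin: centre of its underside. z is up; the canister pours toward -y, where the bowl stands. The pivot axis is parallel to its x, 185 mm above its origin; the lever is on its -x side.
- dial (a joint): Angle (rad) of the white dial lid about the canister's axis, growing anticlockwise from above. 0, and likewise 6.28, = widest opening squarely over the outlet; 2.09 = the smallest there; 4.19 = the medium one. Stops at -0.5 and 6.78; starts between 1.2 and 5.08. Stays where it is left; takes about 1.5 N at the fin. Balls pass only if the widest is within about 0.4 of square.
- dial_center (a point): Centre of the dial's upper face, 280 mm above the worktop when upright; the hub stands 4 mm above it. The dial is 130 mm across and 5 mm thick, with three openings, ring sectors from 17 to 57 mm radius, 90, 26 and 13 degrees wide; the widest lies opposite the fin.
- outlet (a point): Centre of the single outlet (96 degrees wide) in the fixed dark lid under the dial, 38 mm from the canister's axis on the bowl side, above a small square steel mark on the canister.
- fin (a point): Middle of the upright white thumb fin on the dial, 45 mm from the dial's centre: 10 mm thick, 36 mm long along the radius (27 to 63 mm from the centre), 27 mm high above the dial's face; this point lies 14 mm above the face. It can be pushed round from either side.
- canister (a joint): Tip angle (rad) of the clear canister (116 mm across, 110 mm high): 0 = upright, 1.95 (stop) = mouth over the bowl and sloping down 22 degrees. A spring rights it when it is released, in about two seconds; holding it tipped takes up to about 10 N at the lever. The balls roll out well from about 1.7.
- lever_grip (a point): Middle of the black round lever bar, 14 mm thick, along the stand's x, free for 30 mm to both sides; 138 mm from the canister's axis and 90 mm from the pivot axis. Upright it is 57 degrees from the vertical over the pivot, on the stand's +y side, 234 mm above the worktop; it passes over the top as the canister tips and ends 55 degrees to the -y side.
- bowl: Loose open round white bowl, 240 mm across and 73 mm high, 0.6 kg, beside the stand. Origin: centre of its underside; its centre lies about 190 mm from the stand's origin along the stand's -y.
- ball_1_center (a point): Centre of a cedar ball, 24 mm across; at first on the floor inside the canister.
- ball_2_center (a point): Centre of a cedar ball, 24 mm across; at first on the floor inside the canister.
- ball_3_center (a point): Centre of a cedar ball, 24 mm across; at first on the floor inside the canister.
- ball_4_center (a point): Centre of a cedar ball, 24 mm across; at first on the floor inside the canister.
- ball_5_center (a point): Centre of a cedar ball, 24 mm across; at first on the floor inside the canister.
- brush: Bystander: wooden scrubbing brush, 154 mm long, loose. Origin at its underside.
- tin_1: Bystander: food tin, 57 mm across and 72 mm high, loose, behind the dispenser. Origin at its underside.
- pot_2: Bystander: flat round cream pot, 84 mm across and 27 mm high, loose. Origin at its underside.

How it is judged:
On the way, in this order (a step that is already met when the one before it is completed fails the run):
1. with the canister upright, the dial's widest opening is over the outlet (within 0.25 rad) ((value of joint dial between -0.25 and 0.25 rad or value of joint dial between 6.03 and 6.53 rad) and value of joint canister below 0.2 rad), for 0.2 s.
2. the canister is tipped over by more than 1.4 rad with the widest opening over the outlet ((value of joint dial between -0.25 and 0.25 rad or value of joint dial between 6.03 and 6.53 rad) and value of joint canister above 1.4 rad), for 0.2 s.
At the end, for the whole second after the job is handed in: All five balls lie in the bowl (each within 105 mm of its centre and below 80 mm), the bowl is at rest, and the canister is upright again (within 0.06 rad) and still (horizontal distance between each of ball_1_center, ball_2_center, ball_3_center, ball_4_center, ball_5_center and bowl below 0.105 m and height (world z) of ball_1_center between 0 and 0.08 m and height (world z) of ball_2_center between 0 and 0.08 m and height (world z) of ball_3_center between 0 and 0.08 m and height (world z) of ball_4_center between 0 and 0.08 m and height (world z) of ball_5_center between 0 and 0.08 m and value of joint canister below 0.06 rad and velocity of joint canister below 0.05 rad/s and linear speed of bowl below 0.02 m/s); the robot touches nothing.
It fails at once if the bowl is moved by more than 30 mm (distance of bowl from where it was at the start of the episode above 0.03 m).
It fails at once if the brush is moved by more than 30 mm (distance of brush from where it was at the start of the episode above 0.03 m).
It fails at once if the tin is moved by more than 30 mm (distance of tin_1 from where it was at the start of the episode above 0.03 m).
It fails at once if the cream pot is moved by more than 30 mm (distance of pot_2 from where it was at the start of the episode above 0.03 m).
It fails at once if a ball drops off the worktop or beside the bowl ((height (world z) of ball_1_center below 0.08 m and horizontal distance between ball_1_center and bowl above 0.14 m) or (height (world z) of ball_2_center below 0.08 m and horizontal distance between ball_2_center and bowl above 0.14 m) or (height (world z) of ball_3_center below 0.08 m and horizontal distance between ball_3_center and bowl above 0.14 m) or (height (world z) of ball_4_center below 0.08 m and horizontal distance between ball_4_center and bowl above 0.14 m) or (height (world z) of ball_5_center below 0.08 m and horizontal distance between ball_5_center and bowl above 0.14 m)).
It also fails if it takes over 58 s, if anything falls off the work surface, if the arm or the gripper's body presses on something with over 40 N, if the wrist force passes 120 N, or if a joint passes its speed limit or range.

### The arm

A 7-joint arm with a two-finger parallel gripper is mounted at the origin on a cart in front of the work surface, level with it; the furniture and walls round the work are solid. World frame = base frame: x ahead of the robot, y to its left, z up, the work surface at z = 0. Lengths are in m, angles in rad, forces in N, time in s.
With the tool pointing down it reaches from about 0.425 to 0.975 m from the base axis. Payload 16.7 kg.
Tool frame: the origin (TCP) lies on the centre line of the jaws, within the pads' length; the fingertips stand 22 mm ahead of it and the grasp point (between the pads) lies 3 mm ahead of it; z points along the fingers, y is the line along which they close (so a half turn about z gives the same grasp; the last joint's range is limited). The gripper opens to 85 mm and grips with 20 to 120 N. Pads are 22 mm wide; open, the fingers measure 114 mm over their backs; the gripper's body (76 mm by 85 mm) begins 54 mm behind the grasp point. The pads swing forward as they close: fully open they stand 13 mm farther back than shut.
Start: joints at [-1.435, 0.426, 0.074, 1.606, -0.034, 1.111, -0.067], TCP at [0.19, 0.648, 0.253] pointing down, gripper open.
Joint ranges: [-2.85, 2.85], [-0.5, 2.14], [-1.23, 1.37], [0.21, 2.46], [-1.02, 4.16], [0.16, 2.05], [-2.73, 2.73]. Speed limits (rad/s): [1.89, 1.89, 2.39, 2.39, 3.01, 3.01, 3.01].

### API

Orientations are given as a unit quaternion [w, x, y, z].
In Python, from rig import manip, imaging, job_done, models gives the robot as it stands.
- The arm moves only by the tool play_rows, never from a script. Its argument "increments" is text: rows parted by semicolons, each of 7 numbers parted by spaces: the turn, a rotation vector about the tool's x, y, z normalised to -1 to 1, where 1 is 0.08 rad, then the shift along the tool's x, y, z normalised to -1 to 1, where 1 is 0.06 m, then the closure, from 0 (fully open) to 1 (shut). A call has 1 to 12 rows; each row shifts and turns the commanded pose from where the row before left it, along the tool's axes as they then stand; what a row does not reach is not made up. A row lasts 1/8 s, in which the tool goes at most 62.5 mm and 10.7 degrees, less where a joint would pass 70% of its speed; a pose out of reach is approached as far as the arm can. A call with a number of a shift or a turn outside -1 to 1 is refused whole. A call with a gripper value outside its range is refused whole. The fingers move at their own pace and stop on an object; "newtons" is the grip in N (left out, the last holds). Time passes only in rows, so rows that do not move let the fingers close. It gives the time, the measured TCP pose, the force, the opening and the grip force at its end, in the units of the state.
- manip.get_state(): the state, without advancing time (a new reading comes with each control period).
- imaging.get_image(name): name is "side" or "top" or "wrist"; returns the picture (480x640x3 uint8, red, green, blue); there is no depth.
- imaging.camera_model(name): a dict with "intrinsics" (3x3 intrinsics, pixels), "origin" and "attitude" of the camera in the world; the wrist camera has in their place "hand_eye" (4x4, takes a point from camera to tool coordinates, whose origin is the TCP and whose axes are the flange's). Camera axes: x right, y up, looking along -z (the intrinsics and any distortion apply to the point x, -y, -z); pixel columns grow to the right and rows downward; lengths in m; the calibration is good to about 2 mm. The wrist camera is an equidistant fisheye: a pixel r from the principal point sees the ray r / f radians off the axis. A picture is of the moment at which its call begins: read the wrist's pose just before it. camera_model takes no time and is no camera call.
- job_done(): hands the job in; it is judged then, once.
Trained networks look in the newest picture that a camera, given by its name, has taken for a name from the list of things; names that differ only in an ending like _2 or _b are one class to them, and where a whole thing is asked for, a point or a joint stands for the part that bears it (a point fixed in the world has none). Each returns a list of dicts, best first, with "score" (0 to 1); they miss things now and then, are a little off and sometimes report something else, mostly with a low value. They report only what shows in the picture. A call takes as long as a camera call.
- models.look_for(query, camera): "centre" ([column, row] in pixels, amid what is visible of it).
- models.place_of(query, camera): "centre" ([column, row] in pixels: a listed point, or the origin of a listed thing).
The state is a dict: "t": time; "joints": joint angles; "qd": joint speeds; "tau": joint torques, N m; "tool_pos": TCP position; "tcp_rot": TCP orientation; "force": force on the tool from outside, world axes, zero at the start; "ft_torque": the same for the moment, N m; "grip_width": opening from 0.0 (shut) to 1.0 (fully open); "grip_force": force on a finger pad.
Only numpy, scipy, OpenCV 4.12 (cv2) and the standard library are available. Lean on these libraries where they do the work, as an engineer would, in place of code of your own. Each camera call takes 0.05 s, during which the arm holds its last target. There are 200 camera calls.

## Working session

There is one attempt and no reset: what is moved stays moved. The work goes in short steps, Python scripts to look and compute and a tool call to move; the robot and the scene stay as the last step left them, time stands still between calls to the robot, and variables do not carry over. Pictures are saved under pics/ and viewed, at most 10 in all, crops included, and the job is handed in when it is done.

Besides the shell and the picture viewer there is one more tool, called after ">>>" by a JSON object that holds its "method" and its "body". play_rows: Moves the arm, as the interface text tells. Its arguments: {"type":"object","properties":{"increments":{"type":"string"},"newtons":{"type":"number"}},"required":["increments"]}

```bash
mkdir -p pics; ls; cat > h.py <<'E'
import numpy as np, cv2
from rig import manip, imaging, models
from scipy.spatial.transform import Rotation as R
def rot(a):
    a=np.array(a,float)
    return a if a.shape==(3,3) else R.from_quat([a[1],a[2],a[3],a[0]]).as_matrix()
def ray(cam,px):
    m=imaging.camera_model(cam);K=np.array(m['intrinsics'])
    d=np.linalg.inv(K)@[px[0],px[1],1]
    return np.array(m['origin']),rot(m['attitude'])@np.array([d[0],-d[1],-d[2]])
def atz(cam,px,z):
    o,d=ray(cam,px);return o+d*(z-o[2])/d[2]
def proj(cam,p):
    m=imaging.camera_model(cam);c=rot(m['attitude']).T@(np.array(p)-m['origin'])
    q=np.array(m['intrinsics'])@[c[0],-c[1],-c[2]];return q[:2]/q[2]
def tri(a,b):
    A=np.zeros((3,3));v=np.zeros(3);L=[]
    for o,d in(a,b):
        d=d/np.linalg.norm(d);P=np.eye(3)-np.outer(d,d);A+=P;v+=P@o;L.append((o,P))
    p=np.linalg.solve(A,v);return p,[float(np.linalg.norm(P@(p-o))) for o,P in L]
E
python3 - <<'E'
from h import *
for c in('side','top'):
    print(imaging.camera_model(c))
    cv2.imwrite(f'pics/{c}0.png',imaging.get_image(c)[:,:,::-1])
Z=dict(stand=0,dial_center=.28,outlet=.275,fin=.294,lever_grip=.234,bowl=0,brush=0,tin_1=0,pot_2=0)
for n,z in Z.items():
    for c in('side','top'):
        for r in models.place_of(n,c)[:2]:
            print(n,c,np.round(r['centre'],1),round(r['score'],2),np.round(atz(c,r['centre'],z),3))
print(manip.get_state())
E
```

```text
pics
{'intrinsics': array([[503.47029685,   0.        , 324.42522016],
       [  0.        , 503.47029685, 232.94719983],
       [  0.        ,   0.        ,   1.        ]]), 'origin': array([0.40753133, 1.27970861, 1.01355666]), 'attitude': array([-0.09361983, -0.03362256,  0.42575143,  0.89935564])}
{'intrinsics': array([[440.89414628,   0.        , 321.48253227],
       [  0.        , 440.89414628, 240.14161321],
       [  0.        ,   0.        ,   1.        ]]), 'origin': array([0.46827202, 0.26892839, 1.12731084]), 'attitude': array([-0.69905324, -0.05982252,  0.04978199,  0.71082177])}
stand side [330.6 255.3] 0.78 [0.592 0.167 0.   ]
stand side [286.1 227.5] 0.24 [0.756 0.068 0.   ]
stand top [368.4 263.8] 0.88 [0.581 0.164 0.   ]
dial_center top [382.2 243. ] 0.76 [0.593 0.162 0.28 ]
outlet side [335.9 173.5] 0.69 [0.59  0.142 0.275]
outlet top [402.6 242.7] 0.67 [0.594 0.122 0.275]
fin side [330.8 163.3] 0.93 [0.608 0.125 0.294]
fin side [361.5 345.6] 0.21 [0.44  0.713 0.294]
fin top [406.3 230.6] 0.81 [0.614 0.117 0.294]
lever_grip side [381.  207.5] 0.71 [0.456 0.213 0.2
[... 484 characters left out ...]
y([-1.43550253,  0.4261011 ,  0.07387824,  1.60599976, -0.03407738,
        1.1108272 , -0.06711412]), 'qd': array([-1.23426091e-03,  1.57192623e-03,  4.87262327e-04,  1.77492896e-03,
        1.32696344e-04,  1.28520359e-03,  7.57709112e-06]), 'tau': array([ 1.03917057e-03, -9.49552560e+01,  3.75682756e+00, -4.63889122e+01,
        1.89291697e-02,  2.30142003e-03,  1.11366020e-05]), 'tool_pos': array([0.18964809, 0.64776502, 0.25330051]), 'tcp_rot': array([-1.32189388e-05,  1.41936987e-01,  9.89875694e-01, -3.78782141e-05]), 'force': array([-0.07345226,  0.30679631, -0.70082393]), 'ft_torque': array([ 0.01024997,  0.0066586 , -0.03704969]), 'grip_force': 0.0, 'grip_width': 0.998793441822969}
```

```bash
python3 - <<'E'
import cv2
a=cv2.imread('pics/top0.png')[120:420,200:520];b=cv2.imread('pics/side0.png')[100:400,180:500]
cv2.imwrite('pics/c0.png',cv2.resize(cv2.hconcat([a,b]),None,fx=1.25,fy=1.25,interpolation=cv2.INTER_CUBIC))
E
```

```text
(no output)
```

View pics/c0.png

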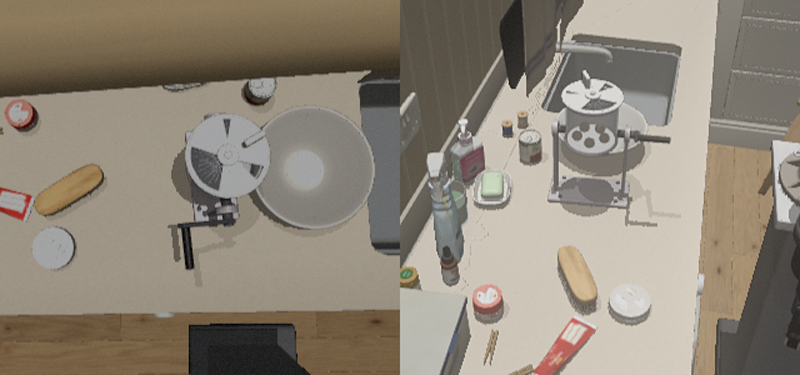

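The dial's widest opening faces roughly +y (left in the top view), with the fin to the upper right. The lever is on the near side. Next I'll pin down the stand's yaw with an overlay.

```bash
python3 - <<'E'
from h import *
for n in('dial_center','outlet','fin','lever_grip','bowl','stand'):
    pass
im=cv2.imread('pics/top0.png');out=[]
c=np.array([.593,.163])
for yaw in(0,8):
    g=cv2.resize(im[180:360,310:450],None,fx=2.8,fy=2.8,interpolation=cv2.INTER_CUBIC)
    y=np.radians(yaw);M=np.array([[np.cos(y),-np.sin(y)],[np.sin(y),np.cos(y)]])
    P=lambda a,b,z:tuple(int(v) for v in ((proj('top',[*(c+M@[a,b]),z])-[310,180])*2.8))
    L=lambda p,q,k:cv2.line(g,P(*p),P(*q),k,1)
    L((-.108,.0755,.234),(-.168,.0755,.234),(0,255,0))
    s=[(-.095,-.045,.012),(.095,-.045,.012),(.095,.045,.012),(-.095,.045,.012)]
    for i in range(4):L(s[i],s[(i+1)%4],(0,0,255))
    t=[(.065*np.cos(a),.065*np.sin(a),.28) for a in np.linspace(0,6.29,40)]
    for i in range(39):L(t[i],t[i+1],(255,0,0))
    out.append(g)
cv2.imwrite('pics/o1.png',cv2.hconcat(out))
E
```

```text
(no output)
```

View pics/o1.png

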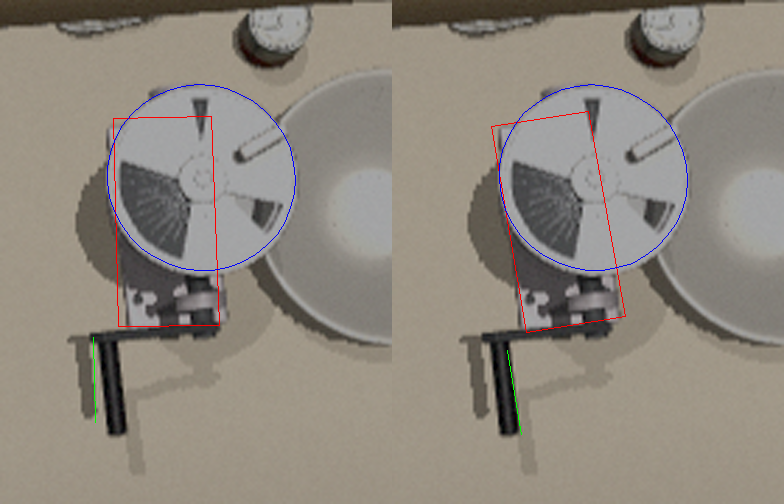

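Stand yaw is about 5°, the bar middle is about 138 mm out along its -x, and the fin sits at about -59° in the world frame. I'll write the row helper and move above the fin.

```bash
cat >> h.py <<'E'
C=np.array([.593,.163]);YAW=np.radians(5.2)
def down(ydeg,p):
    a=np.radians(ydeg);y=np.array([np.cos(a),np.sin(a),0]);z=np.array([0,0,-1.])
    T=np.eye(4);T[:3,:3]=np.c_[np.cross(y,z),y,z];T[:3,3]=p;return T
def cur():
    s=manip.get_state();T=np.eye(4);T[:3,:3]=rot(s['tcp_rot']);T[:3,3]=s['tool_pos'];return T
def rows(path,g,T=None):
    "increments along a list of poses, rounded, accumulated on the rounded values"
    T=cur() if T is None else T.copy();o=[]
    for G in path:
        w=R.from_matrix(T[:3,:3].T@G[:3,:3]).as_rotvec()/.08;d=T[:3,:3].T@(G[:3,3]-T[:3,3])/.06
        w,d=np.clip(np.round(w,2),-1,1),np.clip(np.round(d,2),-1,1)
        T[:3,3]+=T[:3,:3]@d*.06;T[:3,:3]=T[:3,:3]@R.from_rotvec(w*.08).as_matrix()
        o.append(' '.join(f'{v:g}' for v in [*(w+0.),*(d+0.),g]))
    print('; '.join(o),'\nend',T[:3,3].round(4),'y',np.degrees(np.arctan2(T[1,1],T[0,1])).round(1));return T
E
python3 - <<'E'
from h import *
A=cur();y0=73.7
rows([down(y0+(16-y0)*k/13,A[:3,3]+(np.array([.616,.124,.38])-A[:3,3])*k/13) for k in range(1,14)],.69)
E
```

```text
0 0 0.96 -0.71 -0.49 -0.16 0.69; 0 0 0.97 -0.75 -0.44 -0.16 0.69; 0 0 0.97 -0.78 -0.37 -0.17 0.69; 0 0 0.97 -0.81 -0.31 -0.16 0.69; 0 0 0.97 -0.83 -0.25 -0.16 0.69; 0 0 0.97 -0.84 -0.19 -0.16 0.69; 0 0 0.96 -0.86 -0.12 -0.17 0.69; 0 0 0.97 -0.87 -0.05 -0.16 0.69; 0 0 0.97 -0.86 0.01 -0.16 0.69; 0 0 0.97 -0.86 0.08 -0.16 0.69; 0 0 0.97 -0.86 0.15 -0.17 0.69; 0 0 0.97 -0.84 0.22 -0.16 0.69; 0 0 0.96 -0.82 0.27 -0.16 0.69 
end [0.6159 0.1237 0.3799] y 16.0
```

>>> {"method": "play_rows", "body": {"increments": "0 0 0.96 -0.71 -0.49 -0.16 0.69; 0 0 0.97 -0.75 -0.44 -0.16 0.69; 0 0 0.97 -0.78 -0.37 -0.17 0.69; 0 0 0.97 -0.81 -0.31 -0.16 0.69; 0 0 0.97 -0.83 -0.25 -0.16 0.69; 0 0 0.97 -0.84 -0.19 -0.16 0.69; 0 0 0.96 -0.86 -0.12 -0.17 0.69; 0 0 0.97 -0.87 -0.05 -0.16 0.69; 0 0 0.97 -0.86 0.01 -0.16 0.69; 0 0 0.97 -0.86 0.08 -0.16 0.69; 0 0 0.97 -0.86 0.15 -0.17 0.69; 0 0 0.97 -0.84 0.22 -0.16 0.69"}}

```text
t: 2.5
tool_pos: [0.5844, 0.1628, 0.371]
tcp_rot: [0.0, 0.572, 0.821, 0.0]
force: [1.1, 1.2, 0.4]
grip_width: 0.311
grip_force: 0.0
```

>>> {"method": "play_rows", "body": {"increments": "0 0 0.96 -0.82 0.27 -0.16 0.69; 0 0 0 0 0 0 0.69; 0 0 0 0 0 0 0.69"}}

```text
t: 2.88
tool_pos: [0.6157, 0.124, 0.3796]
tcp_rot: [-0.0, 0.602, 0.799, -0.0]
force: [-0.5, 0.8, 0.5]
grip_width: 0.309
grip_force: 0.0
```

```bash
python3 - <<'E'
from h import *
s=manip.get_state();print(s['t'],s['tool_pos'],s['tcp_rot'],s['grip_width'],s['joints'].round(2))
T=cur();m=imaging.camera_model('wrist');print(m)
im=imaging.get_image('wrist');cv2.imwrite('pics/w1.png',im[:,:,::-1])
K=np.array(m['intrinsics']);H=np.array(m['hand_eye'])
def wr(px,z):
    d=np.array([(px[0]-K[0,2])/K[0,0],(px[1]-K[1,2])/K[1,1]]);th=np.linalg.norm(d);d=d/th*np.sin(th)
    v=np.array([d[0],-d[1],-np.cos(th)]);W=T@H;v=W[:3,:3]@v;o=W[:3,3];return o+v*(z-o[2])/v[2]
for n,z in dict(fin=.294,dial_center=.28,outlet=.275,lever_grip=.234).items():
    for r in models.place_of(n,'wrist')[:1]:print(n,r['centre'],r['score'],wr(r['centre'],z).round(3))
E
```

```text
2.875 [0.61569636 0.12402353 0.37964422] [-2.52367354e-04  6.01544350e-01  7.98839357e-01 -1.17968162e-04] 0.309386537345925 [-0.74  0.29  0.57  1.58 -0.16  1.32  0.13]
{'intrinsics': array([[371.64829954,   0.        , 320.55855919],
       [  0.        , 371.64829954, 239.92355974],
       [  0.        ,   0.        ,   1.        ]]), 'hand_eye': array([[ 4.62410960e-04,  9.60488164e-01,  2.78320449e-01,
         7.19421128e-02],
       [ 9.99999633e-01, -2.43417730e-04, -8.21394701e-04,
         2.82331561e-04],
       [-7.21191756e-04,  2.78320727e-01, -9.60487924e-01,
        -1.21163937e-01],
       [ 0.00000000e+00,  0.00000000e+00,  0.00000000e+00,
         1.00000000e+00]])}
fin [321.9, 255.6] 0.79 [0.616 0.127 0.294]
dial_center [299.6, 177.9] 0.88 [0.591 0.165 0.28 ]
outlet [294.9, 235.4] 0.95 [0.598 0.129 0.275]
lever_grip [151.4, 46.9] 0.82 [0.452 0.23  0.234]
```

View pics/w1.png

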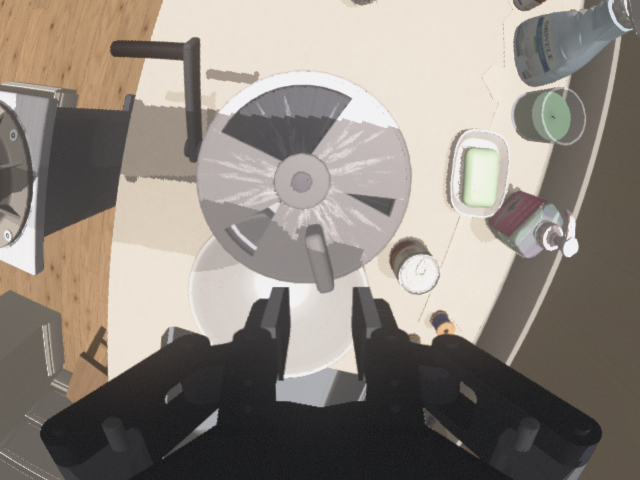

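The wrist view shows the fin at (318,258), centred between the open fingers, and the dial hub at (302,181). It matches the estimate, so I'll descend and plan the arc.

```bash
sed -i 's/C=np.array(\[.593,.163\])/C=np.array([.592,.164])/' h.py; python3 - <<'E'
from h import *
T=cur();y0=np.degrees(np.arctan2(T[1,1],T[0,1]))
def P(f,y,z=.311): a=np.radians(f);return down(y,[*(C+.045*np.array([np.cos(a),np.sin(a)])),z])
T=rows([P(-58,y0,.345),P(-58,y0,.311),P(-58,y0,.311)],.69,T)
n=33
S=[P(-58+(97+58)*k/n,y0+144*k/n) for k in range(1,n+1)]
for i in range(0,n,11):T=rows(S[i:i+11],.69,T)
E
```

```text
0 0 0 0.02 0.01 0.58 0.69; 0 0 0 0 0 0.57 0.69; 0 0 0 0 0 0 0.69 
end [0.6157 0.126  0.3109] y 16.1
0 0 -0.95 0.02 0.06 0 0.69; 0 0 -0.95 0.02 0.06 0 0.69; 0 0 -0.96 0.02 0.06 0 0.69; 0 0 -0.95 0.02 0.05 0 0.69; 0 0 -0.95 0.02 0.06 0 0.69; 0 0 -0.95 0.02 0.06 0 0.69; 0 0 -0.95 0.02 0.06 0 0.69; 0 0 -0.96 0.02 0.05 0 0.69; 0 0 -0.95 0.02 0.06 0 0.69; 0 0 -0.95 0.02 0.06 0 0.69; 0 0 -0.95 0.03 0.06 0 0.69 
end [0.6367 0.1593 0.3109] y 64.1
0 0 -0.95 0.02 0.05 0 0.69; 0 0 -0.96 0.02 0.06 0 0.69; 0 0 -0.95 0.03 0.06 0 0.69; 0 0 -0.95 0.02 0.05 0 0.69; 0 0 -0.95 0.02 0.06 0 0.69; 0 0 -0.95 0.03 0.06 0 0.69; 0 0 -0.96 0.02 0.05 0 0.69; 0 0 -0.95 0.03 0.06 0 0.69; 0 0 -0.95 0.03 0.06 0 0.69; 0 0 -0.95 0.02 0.05 0 0.69; 0 0 -0.95 0.03 0.06 0 0.69 
end [0.6234 0.1962 0.3109] y 112.1
0 0 -0.96 0.02 0.05 0 0.69; 0 0 -0.95 0.03 0.06 0 0.69; 0 0 -0.95 0.03 0.05 0 0.69; 0 0 -0.95 0.03 0.06 0 0.69; 0 0 -0.95 0.02 0.05 0 0.69; 0 0 -0.96 0.03 0.06 0 0.69; 0 0 -0.95 0.03 0.05 0 0.69; 0 0 -0.95 0.03 0.06 0 0.69; 0 0 -0.95 0.03 0.05 0 0.69; 0 0 -0.95 0.03 0.05 0 0.69; 0 0 -0.96 0.03 0.06 0 0.69 
end [0.5863 0.2086 0.3109] y 160.1
```

>>> {"method": "play_rows", "body": {"increments": "0 0 0 0.02 0.01 0.58 0.69; 0 0 0 0 0 0.57 0.69; 0 0 0 0 0 0 0.69"}}

```text
t: 3.5
tool_pos: [0.6149, 0.1255, 0.3091]
tcp_rot: [-0.001, 0.601, 0.799, -0.002]
force: [0.1, 0.7, 0.2]
grip_width: 0.307
grip_force: 0.0
```

>>> {"method": "play_rows", "body": {"increments": "0 0 -0.95 0.02 0.06 0 0.69; 0 0 -0.95 0.02 0.06 0 0.69; 0 0 -0.96 0.02 0.06 0 0.69; 0 0 -0.95 0.02 0.05 0 0.69; 0 0 -0.95 0.02 0.06 0 0.69; 0 0 -0.95 0.02 0.06 0 0.69; 0 0 -0.95 0.02 0.06 0 0.69; 0 0 -0.96 0.02 0.05 0 0.69; 0 0 -0.95 0.02 0.06 0 0.69; 0 0 -0.95 0.02 0.06 0 0.69; 0 0 -0.95 0.03 0.06 0 0.69"}}

```text
t: 4.88
tool_pos: [0.6376, 0.1581, 0.3127]
tcp_rot: [0.001, 0.224, 0.975, 0.0]
force: [0.2, -2.4, -1.4]
grip_width: 0.308
grip_force: 1.3
```

Forces are small and the dial is turning, so I'll go on.

>>> {"method": "play_rows", "body": {"increments": "0 0 -0.95 0.02 0.05 0 0.69; 0 0 -0.96 0.02 0.06 0 0.69; 0 0 -0.95 0.03 0.06 0 0.69; 0 0 -0.95 0.02 0.05 0 0.69; 0 0 -0.95 0.02 0.06 0 0.69; 0 0 -0.95 0.03 0.06 0 0.69; 0 0 -0.96 0.02 0.05 0 0.69; 0 0 -0.95 0.03 0.06 0 0.69; 0 0 -0.95 0.03 0.06 0 0.69; 0 0 -0.95 0.02 0.05 0 0.69; 0 0 -0.95 0.03 0.06 0 0.69"}}

```text
t: 6.25
tool_pos: [0.6248, 0.1951, 0.313]
tcp_rot: [0.001, -0.192, 0.981, -0.0]
force: [2.9, -1.1, -1.3]
grip_width: 0.309
grip_force: 1.3
```

>>> {"method": "play_rows", "body": {"increments": "0 0 -0.96 0.02 0.05 0 0.69; 0 0 -0.95 0.03 0.06 0 0.69; 0 0 -0.95 0.03 0.05 0 0.69; 0 0 -0.95 0.03 0.06 0 0.69; 0 0 -0.95 0.02 0.05 0 0.69; 0 0 -0.96 0.03 0.06 0 0.69; 0 0 -0.95 0.03 0.05 0 0.69; 0 0 -0.95 0.03 0.06 0 0.69; 0 0 -0.95 0.03 0.05 0 0.69; 0 0 -0.95 0.03 0.05 0 0.69; 0 0 -0.96 0.03 0.06 0 0.69; 0 0 0 0 0 0 0.69"}}

```text
t: 7.75
tool_pos: [0.5874, 0.208, 0.3128]
tcp_rot: [0.001, -0.574, 0.819, -0.0]
force: [1.5, 0.5, 1.2]
grip_width: 0.312
grip_force: 0.6
```

```bash
python3 - <<'E'
from h import *
print(manip.get_state()['joints'].round(2))
cv2.imwrite('pics/t2.png',imaging.get_image('top')[:,:,::-1])
for n,z in dict(fin=.294,dial_center=.28,outlet=.275).items():
    for r in models.place_of(n,'top')[:1]:print(n,r['centre'],r['score'],atz('top',r['centre'],z).round(3))
im=cv2.imread('pics/t2.png')[180:360,310:490]
cv2.imwrite('pics/t2c.png',cv2.resize(im,None,fx=3.2,fy=3.2,interpolation=cv2.INTER_CUBIC))
E
```

```text
[-0.48  0.29  0.05  1.66 -0.02  1.18  2.36]
```

View pics/t2c.png

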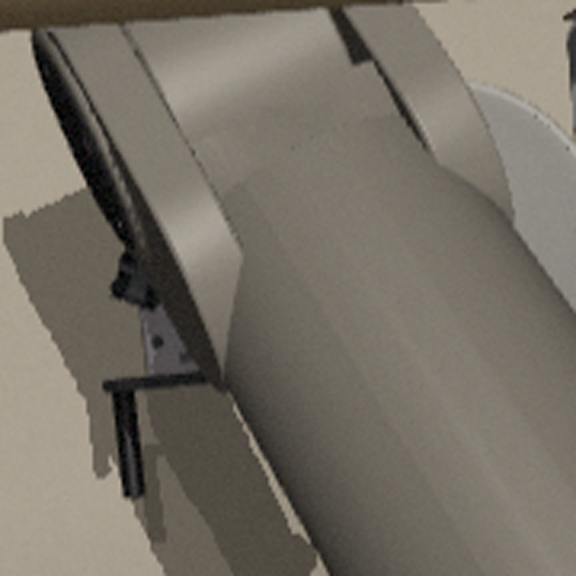

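The arm hides the dial from the top camera, so I'll use the wrist camera.

```bash
cat >> h.py <<'E'
def wr(px,z,T):
    m=imaging.camera_model('wrist');K=np.array(m['intrinsics']);H=np.array(m['hand_eye'])
    d=np.array([(px[0]-K[0,2])/K[0,0],(px[1]-K[1,2])/K[1,1]]);th=np.linalg.norm(d);d=d/th*np.sin(th)
    v=np.array([d[0],-d[1],-np.cos(th)]);W=T@H;v=W[:3,:3]@v;o=W[:3,3];return o+v*(z-o[2])/v[2]
def wlook():
    T=cur();im=imaging.get_image('wrist');q={}
    for n,z in dict(fin=.294,dial_center=.28,outlet=.275,lever_grip=.234).items():
        for r in models.place_of(n,'wrist')[:1]:
            q[n]=wr(r['centre'],z,T);print(n,np.round(r['centre']),round(r['score'],2),q[n].round(3),'angle',np.degrees(np.arctan2(*(q[n][:2]-C)[::-1])).round(1))
    return im
E
python3 - <<'E'
from h import *
cv2.imwrite('pics/w2.png',wlook()[:,:,::-1])
E
```

```text
fin [317. 316.] 0.6 [0.59  0.211 0.294] angle 93.0
dial_center [272. 206.] 0.95 [0.593 0.163 0.28 ] angle -58.0
outlet [238. 129.] 0.6 [0.595 0.127 0.275] angle -85.5
lever_grip [542. 212.] 0.78 [0.448 0.227 0.234] angle 156.6
```

View pics/w2.png

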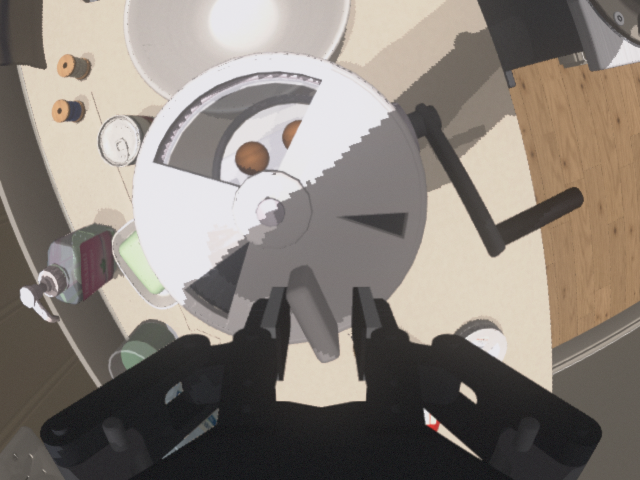

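The wide opening sits over the outlet with balls visible through it, and the fin at 93° against a target of about 95°. The dial is set. Next is the lever.

```bash
python3 - <<'E'
from h import *
T=cur();p=T[:3,3];y0=np.degrees(np.arctan2(T[1,1],T[0,1]));print(y0)
L=np.array([.4485,.2265,.36])
U=p+[0,0,.055]
S=[down(y0,U)]+[down(y0+(95.2-y0)*k/15,U+(L-U)*min(1,k/8)) for k in range(1,16)]
T=rows(S[:1],.69);T=rows(S[1:12],.2,T);T=rows(S[12:],0,T)
E
```

```text
160.01172870192903
0 0 0 0 0 -0.92 0.69 
end [0.587  0.2076 0.3662] y 160.0
0 0 0.94 0.06 0.28 0.02 0.2; 0 0 0.95 0.08 0.28 0.01 0.2; 0 0 0.94 0.11 0.28 0.01 0.2; 0 0 0.94 0.12 0.26 0.01 0.2; 0 0 0.94 0.15 0.25 0.02 0.2; 0 0 0.95 0.16 0.24 0.01 0.2; 0 0 0.94 0.18 0.23 0.01 0.2; 0 0 0.94 0.2 0.22 0.01 0.2; 0 0 0.94 0 0 0 0.2; 0 0 0.95 0 0 0 0.2; 0 0 0.94 0 0 0 0.2 
end [0.4483 0.2264 0.3601] y 112.5
0 0 0.94 0 0 0 0; 0 0 0.94 0 0 0 0; 0 0 0.95 0 0 0 0; 0 0 0.94 0 0 0 0 
end [0.4483 0.2264 0.3601] y 95.2
```

>>> {"method": "play_rows", "body": {"increments": "0 0 0 0 0 -0.92 0.69; 0 0 0.94 0.06 0.28 0.02 0.3; 0 0 0.95 0.08 0.28 0.01 0.3; 0 0 0.94 0.11 0.28 0.01 0.3; 0 0 0.94 0.12 0.26 0.01 0.3; 0 0 0.94 0.15 0.25 0.02 0.3; 0 0 0.95 0.16 0.24 0.01 0.3; 0 0 0.94 0.18 0.23 0.01 0.3; 0 0 0.94 0.2 0.22 0.01 0.3; 0 0 0.94 0 0 0 0.3; 0 0 0.95 0 0 0 0.3; 0 0 0.94 0 0 0 0.3"}}

```text
t: 9.7
tool_pos: [0.4478, 0.2262, 0.3599]
tcp_rot: [-0.0, -0.194, 0.981, -0.0]
force: [0.2, -0.1, -0.1]
grip_width: 0.7
grip_force: 0.0
```

>>> {"method": "play_rows", "body": {"increments": "0 0 0.94 0 0 0 0.3; 0 0 0.94 0 0 0 0.3; 0 0 0.95 0 0 0 0.3; 0 0 0.94 0 0 0 0.3; 0 0 0 0 0 0 0.3"}}

```text
t: 10.32
tool_pos: [0.4479, 0.2263, 0.3599]
tcp_rot: [-0.0, -0.046, 0.999, -0.0]
force: [0.8, -0.6, -0.7]
grip_width: 0.698
grip_force: 0.0
```

```bash
python3 - <<'E'
from h import *
s=manip.get_state();print(s['t'],s['tool_pos'],s['grip_width'],s['joints'].round(2))
cv2.imwrite('pics/w3.png',wlook()[:,:,::-1])
T=rows([down(95.2,[.4485,.2265,z]) for z in(.3,.245,.237,.237)],.3)
E
```

```text
10.325 [0.44786805 0.22625064 0.35988382] 0.6980667342316659 [-0.65  0.05  0.06  1.85 -0.    1.24  1.07]
outlet [179. 418.] 0.75 [0.592 0.129 0.275] angle -90.1
lever_grip [325. 239.] 0.83 [0.448 0.231 0.234] angle 155.2
0 0 0.02 -0.01 0 1 0.3; 0 0 0 0 0 0.92 0.3; 0 0 0 0 0 0.13 0.3; 0 0 0 0 0 0 0.3 
end [0.4486 0.2264 0.2371] y 95.2
```

View pics/w3.png

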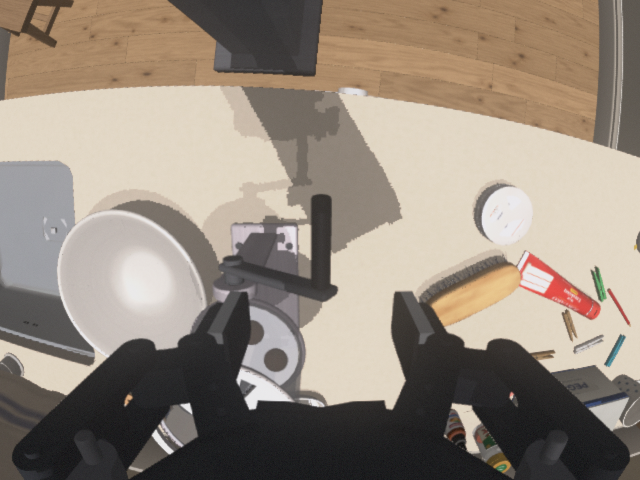

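The bar is at (321,240), midway between the fingers and parallel to the pads. I'll descend and grip.

>>> {"method": "play_rows", "body": {"increments": "0 0 0.02 0 0 1 0.3; 0 0 0 0 0 0.92 0.3; 0 0 0 0 0 0.13 0.3; 0 0 0 0 0 0 0.3; 0 0 0 0 0 0 1; 0 0 0 0 0 0 1; 0 0 0 0 0 0 1; 0 0 0 0 0 0 1; 0 0 0 0 0 0 1; 0 0 0 0 0 0 1", "newtons": 70}}

```text
t: 11.82
tool_pos: [0.4485, 0.2265, 0.2382]
tcp_rot: [0.001, -0.045, 0.999, 0.0]
force: [-2.5, -2.5, 9.0]
grip_width: 0.137
grip_force: 68.2
```

```bash
python3 - <<'E'
from h import *
s=manip.get_state();T=cur();p=T[:3,3];print(s['t'],p,s['grip_width'],s['grip_force'],s['force'])
d=np.array([-np.sin(YAW),np.cos(YAW),0]) # stand +y
def q(a): # pose at tip angle, relative to the present grasp
    f=lambda a:d*.09*np.sin(np.radians(57)-a)+np.array([0,0,.09*np.cos(np.radians(57)-a)])
    G=T.copy();G[:3,3]=p+f(a)-f(0);return G
E0=rows([q(1.93*k/18) for k in range(1,12)],1)
E0=rows([q(1.93*k/18) for k in range(12,19)],1,E0)
E
```

```text
11.825 [0.4485381  0.22647244 0.23815724] 0.13703683118128773 68.17488670349121 [-2.53934986 -2.46888027  8.98853559]
0 0 0 0 -0.09 -0.13 1; 0 0 0 0 -0.11 -0.12 1; 0 0 0 0 -0.12 -0.11 1; 0 0 0 0 -0.13 -0.09 1; 0 0 0 0 -0.14 -0.08 1; 0 0 0 0 -0.15 -0.06 1; 0 0 0 0 -0.15 -0.05 1; 0 0 0 0 -0.16 -0.03 1; 0 0 0 0 -0.16 -0.01 1; 0 0 0 0 -0.16 0 1; 0 0 0 0 -0.16 0.02 1 
end [0.4567 0.135  0.2777] y 95.1
0 0 0 0 -0.16 0.04 1; 0 0 0 0 -0.15 0.05 1; 0 0 0 0 -0.15 0.07 1; 0 0 0 0 -0.13 0.09 1; 0 0 0 0 -0.13 0.1 1; 0 0 0 0 -0.11 0.11 1; 0 0 0 0 -0.11 0.12 1 
end [0.4618 0.0789 0.2429] y 95.1
```

>>> {"method": "play_rows", "body": {"increments": "0 0 0 0 -0.09 -0.13 1; 0 0 0 0 -0.11 -0.12 1; 0 0 0 0 -0.12 -0.11 1; 0 0 0 0 -0.13 -0.09 1; 0 0 0 0 -0.14 -0.08 1; 0 0 0 0 -0.15 -0.06 1; 0 0 0 0 -0.15 -0.05 1; 0 0 0 0 -0.16 -0.03 1; 0 0 0 0 -0.16 -0.01 1; 0 0 0 0 -0.16 0 1; 0 0 0 0 -0.16 0.02 1"}}

```text
t: 13.2
tool_pos: [0.4566, 0.137, 0.2784]
tcp_rot: [0.001, -0.046, 0.999, 0.002]
force: [1.1, 12.2, -9.4]
grip_width: 0.135
grip_force: 75.2
```

>>> {"method": "play_rows", "body": {"increments": "0 0 0 0 -0.16 0.04 1; 0 0 0 0 -0.15 0.05 1; 0 0 0 0 -0.15 0.07 1; 0 0 0 0 -0.13 0.09 1; 0 0 0 0 -0.13 0.1 1; 0 0 0 0 -0.11 0.11 1; 0 0 0 0 -0.11 0.12 1; 0 0 0 0 0 0 1; 0 0 0 0 0 0 1; 0 0 0 0 0 0 1; 0 0 0 0 0 0 1; 0 0 0 0 0 0 1"}}

```text
t: 14.7
tool_pos: [0.464, 0.0811, 0.2439]
tcp_rot: [0.003, -0.045, 0.999, 0.002]
force: [12.1, 12.1, 3.4]
grip_width: 0.135
grip_force: 79.0
```

```bash
python3 - <<'E'
from h import *
a=imaging.get_image('side')
for c in('side','top','wrist'):
    if c!='side':b=imaging.get_image(c)
    for i in(1,):print(c,[(np.round(r['centre']),round(r['score'],2)) for r in models.place_of('ball_1_center',c)])
w=b
a=a[110:310,230:430];cv2.imwrite('pics/s4.png',cv2.hconcat([cv2.resize(a,(400,400)),cv2.resize(w[:400,:400],(400,400))])[:,:,::-1])
E
```

```text
side []
top [(array([457., 251.]), 0.47)]
wrist [(array([184., 315.]), 0.76)]
```

View pics/s4.png

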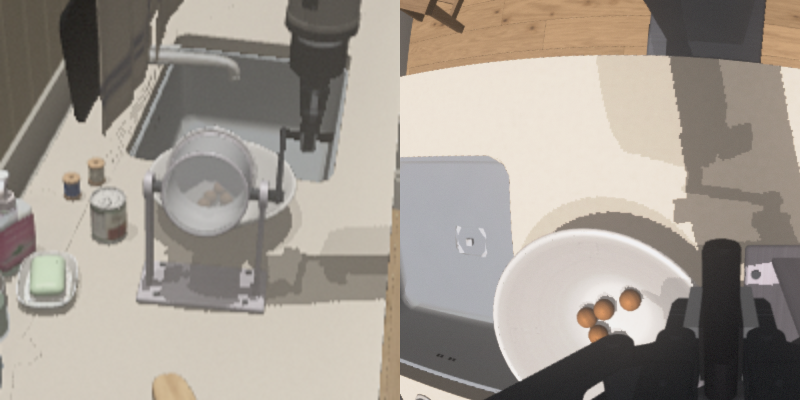

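Four balls show in the bowl in the wrist view, around (600,310). The fifth may be hidden. I'll shake, then look again.

>>> {"method": "play_rows", "body": {"increments": "0 0 0 0 0.22 -0.23 1; 0 0 0 0 0.13 -0.1 1; 0 0 0 0 -0.13 0.1 1; 0 0 0 0 -0.22 0.23 1; 0 0 0 0 0.22 -0.23 1; 0 0 0 0 0.13 -0.1 1; 0 0 0 0 -0.13 0.1 1; 0 0 0 0 -0.22 0.23 1; 0 0 0 0 0 0 1; 0 0 0 0 0 0 1; 0 0 0 0 0 0 1; 0 0 0 0 0 0 1"}}

```text
t: 16.5
tool_pos: [0.4617, 0.0793, 0.2429]
tcp_rot: [0.001, -0.045, 0.999, 0.001]
force: [-2.0, 2.4, 7.9]
grip_width: 0.135
grip_force: 77.5
```

```bash
python3 - <<'E'
from h import *
w=imaging.get_image('wrist');t=imaging.get_image('top')
cv2.imwrite('pics/s5.png',cv2.hconcat([cv2.resize(w[220:370,70:270],(533,400)),cv2.resize(t[180:330,380:480],(267,400))])[:,:,::-1])
E
```

```text
(no output)
```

View pics/s5.png

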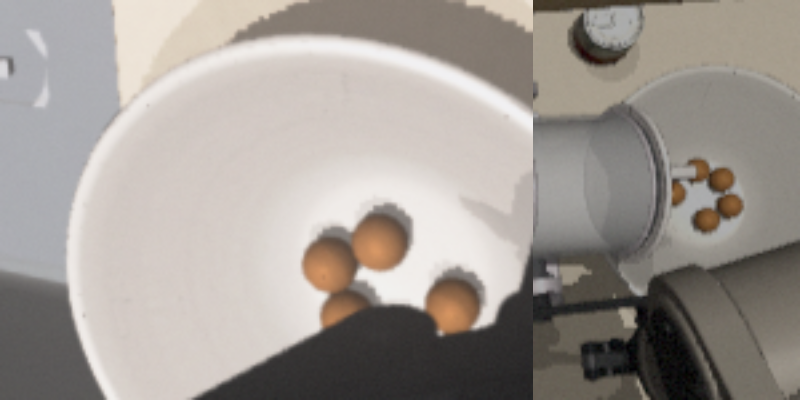

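The top view shows all five balls in the bowl, at (698,169), (721,180), (675,193), (730,206) and (707,220). I'll bring the canister back with the grip held.

>>> {"method": "play_rows", "body": {"increments": "0 0 0 0 0.11 -0.12 1; 0 0 0 0 0.11 -0.11 1; 0 0 0 0 0.13 -0.1 1; 0 0 0 0 0.13 -0.09 1; 0 0 0 0 0.15 -0.07 1; 0 0 0 0 0.15 -0.05 1; 0 0 0 0 0.16 -0.04 1; 0 0 0 0 0.16 -0.02 1; 0 0 0 0 0.16 0 1; 0 0 0 0 0.16 0.01 1; 0 0 0 0 0.16 0.03 1; 0 0 0 0 0.15 0.05 1"}}

```text
t: 18.1
tool_pos: [0.4529, 0.1829, 0.2738]
tcp_rot: [0.001, -0.045, 0.999, 0.0]
force: [5.6, -0.9, 6.2]
grip_width: 0.135
grip_force: 75.7
```

>>> {"method": "play_rows", "body": {"increments": "0 0 0 0 0.15 0.06 1; 0 0 0 0 0.14 0.08 1; 0 0 0 0 0.13 0.09 1; 0 0 0 0 0.12 0.11 1; 0 0 0 0 0.11 0.12 1; 0 0 0 0 0.09 0.13 1; 0 0 0 0 0 0 1; 0 0 0 0 0 0 1"}}

```text
t: 19.1
tool_pos: [0.4493, 0.2261, 0.2376]
tcp_rot: [0.001, -0.044, 0.999, -0.0]
force: [11.3, -2.8, -3.1]
grip_width: 0.131
grip_force: 77.6
```

Now I'll release to a partial opening and let it settle, then lift clear.

>>> {"method": "play_rows", "body": {"increments": "0 0 0 0 0 0 0.3; 0 0 0 0 0 0 0.3; 0 0 0 0 0 0 0.3; 0 0 0 0 0 0 0.3; 0 0 0 0 0 0 0.3; 0 0 0 0 0 -0.3 0.3; 0 0 0 0 0 -0.7 0.3; 0 0 0 0 0 -1 0.3; 0 0 0 -0.3 0.4 -0.5 0.3; 0 0 0 -0.3 0.8 -0.2 0.3; 0 0 0 -0.3 0.8 0 0.3; 0 0 0 0 0.8 0 0.3"}}

```text
t: 20.6
tool_pos: [0.4878, 0.3997, 0.3988]
tcp_rot: [-0.0, -0.044, 0.999, -0.0]
force: [1.2, 0.1, -0.5]
grip_width: 0.699
grip_force: 0.0
```

>>> {"method": "play_rows", "body": {"increments": "0 0 0 0 0.8 0 0.3; 0 0 0 0 0 0 0.3; 0 0 0 0 0 0 0.3; 0 0 0 0 0 0 0.3; 0 0 0 0 0 0 0.3; 0 0 0 0 0 0 0.3; 0 0 0 0 0 0 0.3; 0 0 0 0 0 0 0.3; 0 0 0 0 0 0 0.3; 0 0 0 0 0 0 0.3; 0 0 0 0 0 0 0.3; 0 0 0 0 0 0 0.3"}}

```text
t: 22.1
tool_pos: [0.4826, 0.4463, 0.3991]
tcp_rot: [-0.0, -0.045, 0.999, -0.0]
force: [-0.2, 0.4, 0.1]
grip_width: 0.699
grip_force: 0.0
```

```bash
python3 - <<'E'
from h import *
s=manip.get_state();print(s['t'],s['tool_pos'],s['force'])
t=imaging.get_image('top');a=imaging.get_image('side')
for n,z in dict(bowl=0,lever_grip=.234,brush=0).items():
    for r in models.place_of(n,'top')[:1]:print(n,r['score'],atz('top',r['centre'],z).round(3))
cv2.imwrite('pics/f6.png',cv2.hconcat([cv2.resize(t[160:360,310:510],(400,400)),cv2.resize(a[110:310,230:430],(400,400))])[:,:,::-1])
E
```

```text
22.1 [0.48260492 0.44634414 0.39907358] [-0.24101203  0.41366148  0.0670829 ]
bowl 0.82 [ 0.594 -0.027  0.   ]
lever_grip 0.9 [0.445 0.226 0.234]
brush 0.71 [0.559 0.45  0.   ]
```

View pics/f6.png

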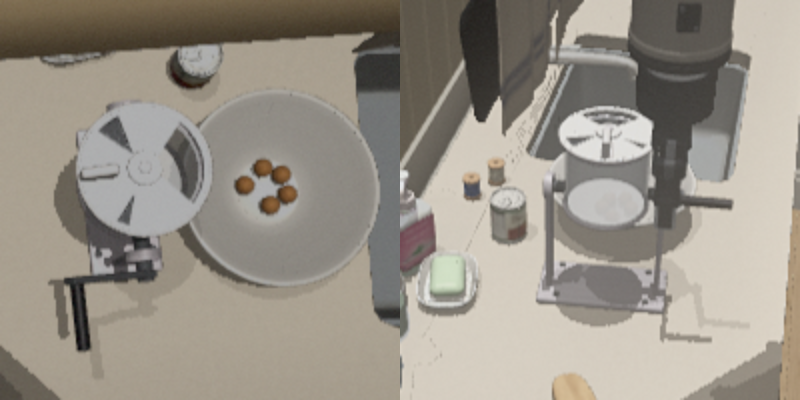

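The five balls lie in the bowl around (265,187). The canister is upright and empty, the lever is back at its start position, and the arm is clear. I'll hand in.

```bash
python3 -c "
from rig import job_done
print(job_done())"
```

```text
the job is handed in; nothing more can be done
None
```

I handed the job in at about 22 s of the 58 s. The last pictures showed all five balls in the bowl, the canister upright and empty, and the bowl and other things in place; no verdict came back.

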